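Tuck the photo scale under the copy board's flap and hold it flat

TASK

For a photograph of the specimen board, pick up the aluminium angle-shaped scale and slide its thin front edge straight in under the turned-up lip of the board's white flap, about the middle of the flap and a good 25 mm in past the lip, without lifting the flap. Then press the scale firmly flat on the board, and finish while still holding it pressed down there. Leave the two dropper bottles and the glass dish where they stand.

Things in the scene. Friction and masses are not known exactly. Their poses are not given: they have to be found in the camera images.
- board: Fixed grey copy board on the desk, 195 (x) x 220 (y) mm, its flat top 10 mm above the desk. Origin at desk level, midway across, 120 mm behind the front (robot-side) edge and 75 mm before the rear one; x points from the front edge to the flap's hinge at the rear, y to the left along the flap's edge, z up. The white flap covers the rear part; in front of its lip the board is bare.
- flap (a joint): Lift angle of the white flap, 200 mm wide (y), 2.4 mm thick: hinged at board x = +60 mm, flat to x = -10 mm with a 5 mm gap over the board, then a lip rising 5 mm to its tip at x = -22 mm. 0 at rest on its stop (the gap stays), grows as the lip is lifted. 50 g, no spring, falls back by its weight.
- flap_lip (a point): Middle of the flap's lip tip at rest: board x = -22 mm, 20 mm above the desk (10 mm above the board).
- scale: Loose aluminium angle, about 0.15 kg, with tick marks, on the desk left of the board. Flat leg 90 (x) x 110 (y) x 3 mm; along its rear edge (-x) an upstand 10 mm thick, 110 mm long, 40 mm high over the underside, to hold it by (pinch along x). Origin: centre of the underside; x points to the thin front edge (at x = +44 mm), z up; the upstand's mid-plane is at x = -40 mm.
- scale_edge_left (a point): Left (+y) end of the scale's thin front edge, on the underside: (44, 55, 0) mm in the scale's frame.
- scale_edge_mid (a point): Middle of the scale's thin front edge, on the underside: (44, 0, 0) mm in the scale's frame.
- scale_edge_right (a point): Right (-y) end of the scale's thin front edge, on the underside: (44, -55, 0) mm in the scale's frame.
- bottle_big: Bystander: the larger brown dropper bottle, 33 mm across, 88 mm high, upright behind the scale. Origin at the centre of its underside.
- bottle_small: Bystander: the smaller brown dropper bottle, 29 mm across, 72 mm high, upright. Origin at the centre of its underside.
- dish: Bystander: round covered glass dish, 61 mm across, 14 mm high. Origin at the centre of its underside.

How it is judged:
On the way, in this order (a step that is already met when the one before it is completed fails the run):
1. the scale is picked up off the desk (height (world z) of scale above 0.015 m), for 0.1 s.
2. its front edge comes low before the lip, about the flap's middle (x of scale_edge_mid in the frame of board between -0.11 and -0.016 m and y of scale_edge_mid in the frame of board between -0.06 and 0.06 m and z of scale_edge_mid in the frame of board below 0.025 m).
At the end, for the whole second after the job is handed in: Both ends of the scale's front edge are 20 mm or more past the lip tip, under the flap, its middle within 35 mm of the flap's, under 3.5 mm above the board; scale level within 0.04 rad; flap below 0.03 rad; scale pressed on the board with over 3 N, fingers on it with over 2 N (x of each of scale_edge_left, scale_edge_right in the frame of board above -0.002 m and y of scale_edge_mid in the frame of board between -0.035 and 0.035 m and z of each of scale_edge_left, scale_edge_right in the frame of board below 0.0135 m and angle between scale's own z axis and vertical below 0.04 rad and value of joint flap below 0.03 rad and contact force between scale and board above 3 N and contact force between the fingers and scale above 2 N); the arm keeps its last pose, push and grip.
It fails at once if the flap is lifted (more than 0.1 rad, some 8 mm at its lip) (value of joint flap above 0.1 rad).
It fails at once if bottle_big is disturbed (moved more than 20 mm) (distance of bottle_big from where it was at the start of the episode above 0.02 m).
It fails at once if bottle_small is disturbed (moved more than 20 mm) (distance of bottle_small from where it was at the start of the episode above 0.02 m).
It fails at once if dish is disturbed (moved more than 20 mm) (distance of dish from where it was at the start of the episode above 0.02 m).
It also fails if it takes over 38 s, if anything falls off the work surface, if the arm or the gripper's body presses on something with over 40 N, if the wrist force passes 120 N, or if a joint passes its speed limit or range.

ROBOT

A 6-joint arm with a two-finger parallel gripper is mounted at the origin on a cart in front of the work surface, level with it; the furniture and walls round the work are solid. World frame = base frame: x ahead of the robot, y to its left, z up, the work surface at z = 0. Lengths are in m, angles in rad, forces in N, time in s.
With the tool pointing down it reaches from about 0.275 to 0.725 m from the base axis. Payload 15.9 kg.
Tool frame: the origin (TCP) lies between the finger pads; the fingertips stand 8 mm ahead of it and the grasp point (between the pads) lies 11 mm behind it (manip.finger_overhang is the distance from the TCP to the fingertips, in m); z points along the fingers, y is the line along which they close (so a half turn about z gives the same grasp; the last joint's range is limited). The gripper opens to 85 mm and grips with 20 to 120 N. Pads are 22 mm wide; open, the fingers measure 114 mm over their backs; the gripper's body (76 mm by 85 mm) begins 54 mm behind the grasp point. The pads swing forward as they close: fully open they stand 13 mm farther back than shut.
Start: joints at [-1.279, 0.213, -0.034, 1.323, 0, 1.571], TCP at [0.144, -0.479, 0.239] pointing down, gripper open.
Joint ranges: [-2.98, 2.98], [-0.74, 1.72], [-1.14, 1.35], [-2.1, 2.04], [-1.57, 1.44], [-3.14, 3.14]. Speed limits (rad/s): [1.89, 1.89, 2.39, 2.57, 3.14, 3.14].

INTERFACE

Orientations are given as a rotation vector (axis times angle).
In Python, from cell import manip, camrig gives the robot as it stands (manip), with the cameras (camrig).
- The arm moves only by the shell command python3 drive.py 'ROWS' [FORCE]. ROWS is a JSON list of rows, 1 to 5 of them, each of 5 numbers: the finger opening in m, then dx, dy, dz in m, then a turn about the tool's z in rad; each row shifts and turns the commanded pose from where the row before left it, along the tool's axes as they then stand; what a row does not reach is not made up. A row lasts 1/8 s, in which the tool goes at most 0.0625 m and 0.188 rad, less where a joint would pass 70% of its speed; a pose out of reach is approached as far as the arm can. The fingers move at their own pace and stop on an object; FORCE is the grip in N (left out, the last holds). Time passes only in rows, so rows that do not move let the fingers close. It prints the time, the measured TCP pose, the force, the opening and the grip force at its end.
- manip.get_obs(): the state, without advancing time (a new reading comes with each control period).
- camrig.camera(name): name is "scene" or "top" or "wrist"; returns a dict with "pixels" (384x512x3 uint8, red, green, blue), "mtx" (3x3 intrinsics, pixels), "R" (3x3) and "t" (3): a world point X has camera coordinates R X + t. Camera axes: x right, y down, z forward; pixel columns grow to the right and rows downward; lengths in m; the calibration is good to about 2 mm. The wrist camera is an equidistant fisheye: a pixel r from the principal point sees the ray r / f radians off the axis. A picture is of the moment at which its call begins. There is no depth.
- manip.job_done(): hands the job in; it is judged then, once.
The state is a dict: "time": time; "qpos": joint angles; "qvel": joint speeds; "effort": joint torques, N m; "tool_pos": TCP position; "tool_rot": TCP orientation; "contact_force": force on the tool from outside, world axes, zero at the start; "ft_torque": the same for the moment, N m; "opening": finger opening in m; "grasp_force": force on a finger pad.
Only numpy, scipy, OpenCV 4.12 (cv2) and the standard library are available. Lean on these libraries where they do the work, as an engineer would, in place of code of your own. Each camera call takes 0.05 s, during which the arm holds its last target. There are 200 camera calls.

## Working session

There is one attempt and no reset: what is moved stays moved. The work goes in short steps, Python scripts to look and compute and a shell command to move; the robot and the scene stay as the last step left them, time stands still between calls to the robot, and variables do not carry over. Pictures are saved under pics/ and viewed, at most 10 in all, crops included, and the job is handed in when it is done.

```bash
ls; mkdir -p pics; python3 - <<'E'
from cell import manip, camrig
import cv2,numpy as np
o=manip.get_obs();print(o['time'],o['tool_pos'],o['tool_rot'],o['contact_force'],o['opening'])
for n in("top","scene"):
    c=camrig.camera(n);np.savez(f'pics/{n}0.npz',**c);cv2.imwrite(f'pics/{n}0.png',c['pixels'][...,::-1]);print(n,c['mtx'].tolist(),(-c['R'].T@c['t']).round(3),c['R'].round(3).tolist())
E
```

```text
cell.py
drive.py
pics
0.0 [ 0.14374412 -0.47855694  0.23881917] [-3.10713246e+00 -4.56543233e-01  2.38296431e-04] [-0.95557293  0.16342337  0.34351908] 0.085419876849721
top [[406.87469720193496, 0.0, 254.77781730742768], [0.0, 406.87469720193496, 186.43701984370657], [0.0, 0.0, 1.0]] [0.496 0.14  0.913] [[-0.001, -1.0, -0.008], [-0.995, 0.002, -0.101], [0.101, 0.008, -0.995]]
scene [[352.1351125437393, 0.0, 258.73893597526217], [0.0, 352.1351125437393, 188.84018225735642], [0.0, 0.0, 1.0]] [0.103 0.673 0.49 ] [[-0.722, -0.691, 0.006], [-0.36, 0.369, -0.857], [0.59, -0.621, -0.516]]
```

View pics/top0.png

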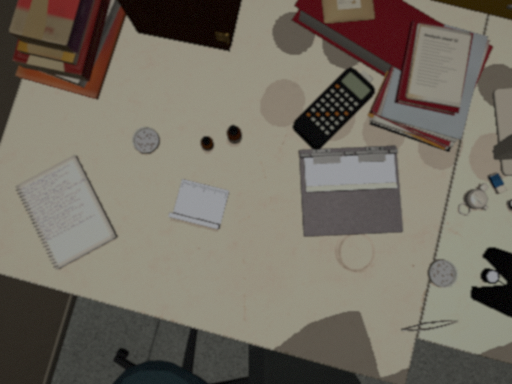

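View pics/scene0.png

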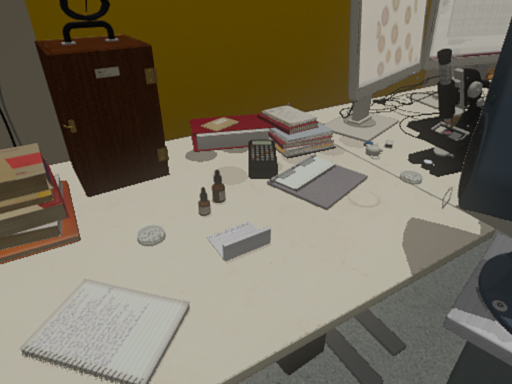

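Top view: the scale is at about (199,204) with its upstand on the robot side. The board is at (350,190), with the white flap at (350,170). The bottles are at (207,143) and (234,133), and the dish at (146,140). Next I'll take exact corners from enlarged crops.

```bash
python3 - <<'E'
import cv2
t=cv2.imread('pics/top0.png')
a=cv2.resize(t[170:240,160:240],None,fx=7,fy=7,interpolation=cv2.INTER_CUBIC)[:490]
b=cv2.resize(t[140:245,290:410],None,fx=4,fy=4,interpolation=cv2.INTER_CUBIC)
cv2.imwrite('pics/a.png',cv2.convertScaleAbs(a,alpha=1.1));cv2.imwrite('pics/b.png',cv2.convertScaleAbs(b,alpha=1.3))
E
```

```text
(no output)
```

View pics/a.png

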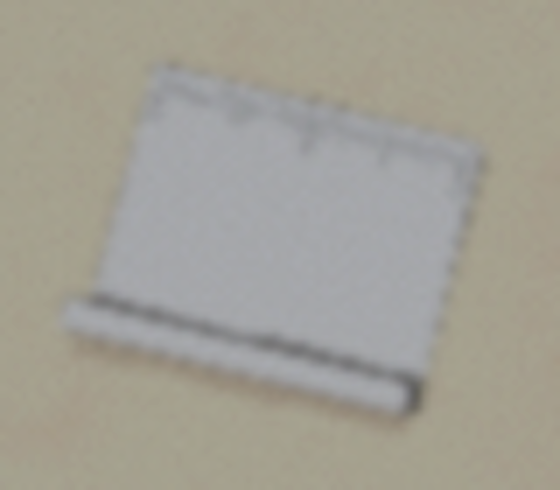

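View pics/b.png

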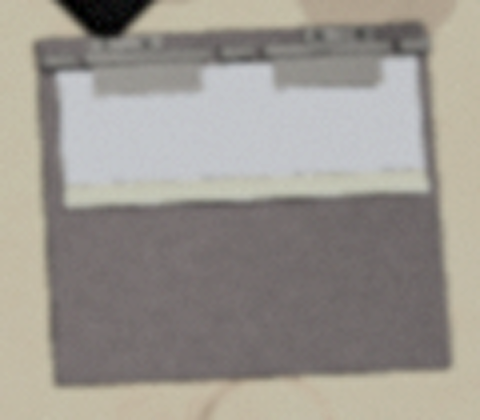

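Crop a shows the front edge corners at (160,65) and (483,155), and the upstand top from (65,318) to (412,398). Crop b shows the board corners at (57,383), (450,367), (428,25) and (37,40), and the lip tip from (66,207) to (430,191).

```bash
cat > h.py <<'E'
import numpy as np
def ray(c,px,z):
    d=c['R'].T@np.linalg.inv(c['mtx'])@np.array([px[0],px[1],1.]);o=-c['R'].T@c['t']
    return o+d*(z-o[2])/d[2]
E
python3 - <<'E'
import numpy as np
from h import ray
c=np.load('pics/top0.npz')
A=lambda p,z:ray(c,(160+(p[0]-3)/7,170+(p[1]-3)/7),z)
B=lambda p,z:ray(c,(290+(p[0]-1.5)/4,140+(p[1]-1.5)/4),z)
fl,fr=A((158,66),.003),A((484,154),.003);ul,ur=A((65,318),.04),A((412,398),.04)
ang=lambda l,r:np.degrees(np.arctan2(-(l-r)[0],(l-r)[1]))
print('front',fl,fr,np.linalg.norm(fl-fr),ang(fl,fr));print('upst',ul,ur,np.linalg.norm(ul-ur),ang(ul,ur))
y=np.radians((ang(fl,fr)+ang(ul,ur))/2);X=np.array([np.cos(y),np.sin(y),0])
m=(fl+fr)/2;u=(ul+ur)/2;print('dist front-up (84)',(m-u)@X);print('origins',m-.044*X,u+.04*X)
P=[B(p,.01) for p in((57,383),(450,367),(428,25),(37,40))]
for i in range(4):print(P[i],np.linalg.norm(P[i]-P[i-1]))
yb=[ang(P[0],P[1]),ang(P[3],P[2])];ll,lr=B((66,207),.02),B((430,191),.02)
print('yaw b',yb,'lip',ang(ll,lr),ll,lr,np.linalg.norm(ll-lr),(ll+lr)/2)
f=(P[0]+P[1])/2;r=(P[2]+P[3])/2;X=(r-f)/np.linalg.norm(r-f);print('yaw fwd',np.degrees(np.arctan2(X[1],X[0])),'org',f+.12*X,r-.075*X,'lip->org',(ll+lr)/2+.022*X)
for p in((207,143),(234,133)):print('bottle top',ray(c,p,.08))
E
```

```text
front [0.6051873  0.31098781 0.003     ] [0.57653795 0.2057159  0.003     ] 0.10910069258313872 -15.224125701176076
upst [0.52302567 0.33125947 0.04      ] [0.49851307 0.22463074 0.04      ] 0.10941003152411545 -12.94663700685642
dist front-up (84) 0.0824535472671275
origins [0.54818552 0.26906002 0.003     ] [0.54956673 0.2682104  0.04      ]
[0.47879805 0.03907174 0.01      ] 0.19177823546441028
[ 0.48735141 -0.17700653  0.01      ] 0.21624749451797018
[ 0.67836363 -0.17181451  0.01      ] 0.19108277028866552
[0.67037791 0.04779232 0.01      ] 0.2197519757793378
yaw b [np.float64(2.2668432341142535), np.float64(2.0825688003356317)] lip 2.4288290167875086 [0.57517332 0.03397532 0.02      ] [ 0.58366081 -0.16612345  0.02      ] 0.20027868863647835 [ 0.57941707 -0.06607406  0.02      ]
yaw fwd 2.082589889606736 org [ 0.60299547 -0.06460659  0.01      ] [ 0.59942031 -0.0647366   0.01      ] lip->org [ 0.60140253 -0.06527458  0.02      ]
bottle top [0.67134643 0.2459509  0.08      ]
bottle top [0.69239831 0.1897804  0.08      ]
```

```bash
cat >> h.py <<'E'
def need(p,yaw_y):
    """remaining shift in tool axes to TCP p and turn so tool y points at world angle yaw_y (deg)"""
    from cell import manip, camrig
    from scipy.spatial.transform import Rotation as Ro
    o=manip.get_obs();M=Ro.from_rotvec(o['tool_rot']).as_matrix()
    cy=np.arctan2(M[1,1],M[0,1]);t=-(np.radians(yaw_y)-cy);t=(t+np.pi)%(2*np.pi)-np.pi
    print('t',round(o['time'],2),'d tool',(M.T@(np.array(p)-o['tool_pos'])).round(4),'turn',t.round(4),'pos',np.round(o['tool_pos'],4),'z',M[:,2].round(4),'F',np.round(o['contact_force'],1),'open',round(o['opening'],4),'grip',round(o['grasp_force'],1),'q',np.round(o['qpos'],2))
E
R='[0.085,0.0379,-0.0413,0,0]'
python3 drive.py '[[0.085,0.0379,-0.0413,0,0],[0.085,0.0379,-0.0413,0,0],[0.085,0.0379,-0.0413,0,0],[0.085,0.0379,-0.0413,0,0],[0.085,0.0379,-0.0413,0,0]]' 60
python3 drive.py '[[0.085,0.0379,-0.0413,0,0],[0.085,0.0379,-0.0413,0,0],[0.085,0.0379,-0.0413,0,0],[0.085,0.0379,-0.0413,0,0],[0.085,0.0379,-0.0413,0,0]]'
python3 -c "
from h import need
need((.510,.278,.12),-14)"
```

```text
time: 0.72
tool_pos: [0.2662, -0.2249, 0.2392]
tool_rot: [-3.108, -0.456, -0.0]
contact_force: [1.7, -0.6, -0.2]
opening: 0.0853
grasp_force: 0.0
time: 1.35
tool_pos: [0.3883, 0.0277, 0.2393]
tool_rot: [3.108, 0.457, 0.0]
contact_force: [1.0, -0.8, -0.0]
opening: 0.0848
grasp_force: 0.0
t 1.35 d tool [ 0.1886 -0.2047  0.1193] turn -1.0343 pos [0.3883 0.0277 0.2393] z [ 1.e-04 -1.e-04 -1.e+00] F [ 1.  -0.8 -0. ] open 0.0848 grip 0.0 q [ 0.07 -0.01 -0.29  1.3  -0.    2.92]
```

```bash

python3 drive.py '[[0.085,0,0,0,-0.173],[0.085,0,0,0,-0.173],[0.085,0,0,0,-0.173],[0.085,0,0,0,-0.173],[0.085,0,0,0,-0.173]]'
python3 drive.py '[[0.085,0,0,0,-0.17],[0.085,0,0,0,0]]'
python3 -c "
from h import need
need((.510,.278,.12),-14)"
```

```text
time: 1.98
tool_pos: [0.3878, 0.0257, 0.2391]
tool_rot: [-2.625, -1.725, 0.001]
contact_force: [-0.0, -0.4, 0.4]
opening: 0.0848
grasp_force: 0.0
time: 2.22
tool_pos: [0.3878, 0.0257, 0.2391]
tool_rot: [-2.476, -1.933, 0.001]
contact_force: [-0.4, 1.0, -0.6]
opening: 0.085
grasp_force: 0.0
t 2.23 d tool [0.2744 0.0574 0.1191] turn -0.0006 pos [0.3878 0.0257 0.2391] z [-4.e-04 -0.e+00 -1.e+00] F [-0.4  1.  -0.6] open 0.085 grip 0.0 q [ 0.07 -0.02 -0.29  1.3  -0.    1.88]
```

```bash

python3 drive.py '[[0.085,0.0549,0.0115,0.014,0],[0.085,0.0549,0.0115,0.024,0],[0.085,0.0549,0.0115,0.024,0],[0.085,0.0549,0.0115,0.024,0],[0.085,0.0548,0.0114,0.024,0]]'
python3 drive.py '[[0.085,0,0,0.009,0]]'
python3 - <<'E'
from h import need
from cell import manip, camrig
import cv2,numpy as np
need((.510,.278,.02),-14)
c=camrig.camera('wrist');np.savez('pics/w1.npz',**c);cv2.imwrite('pics/w1.png',c['pixels'][...,::-1])
print(c['mtx'],c['R'],-c['R'].T@c['t'])
E
```

```text
time: 2.85
tool_pos: [0.5105, 0.2799, 0.1283]
tool_rot: [2.48, 1.929, -0.0]
contact_force: [1.0, -1.2, 0.5]
opening: 0.0851
grasp_force: 0.0
time: 2.98
tool_pos: [0.5099, 0.2806, 0.1175]
tool_rot: [-2.477, -1.932, 0.004]
contact_force: [-1.6, -1.2, 0.0]
opening: 0.0848
grasp_force: 0.0
t 2.98 d tool [-0.0023  0.0009  0.0975] turn -0.0015 pos [0.5099 0.2806 0.1175] z [-0.0025 -0.0011 -1.    ] F [-1.6 -1.2  0. ] open 0.0848 grip 0.0 q [ 0.5   0.43 -0.04  1.1   0.    2.32]
[[297.31863964   0.         254.2199451 ]
 [  0.         297.31863964 187.9578121 ]
 [  0.           0.           1.        ]] [[ 0.97007307 -0.24279985 -0.00254286]
 [-0.23292086 -0.93345966  0.27276536]
 [-0.06860105 -0.26401005 -0.96207723]] [0.52676218 0.34805691 0.25139893]
```

View pics/w1.png

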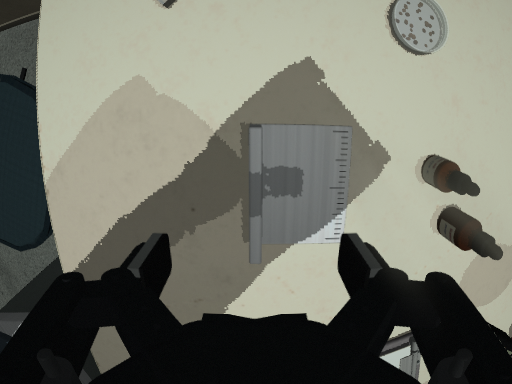

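The wrist view shows the upstand upright in the image, its top face from (255,125) to (256,263), between the open fingers. I'll check those points by casting rays.

```bash
cat >> h.py <<'E'
def wray(c,px,z):
    K=c['mtx'];v=np.array([px[0]-K[0,2],px[1]-K[1,2]])/K[0,0];r=np.linalg.norm(v)+1e-9
    d=c['R'].T@np.r_[v/r*np.sin(r),np.cos(r)];o=-c['R'].T@c['t'];return o+d*(z-o[2])/d[2]
E
python3 - <<'E'
import numpy as np
from h import wray
c=np.load('pics/w1.npz')
a,b=wray(c,(255.5,125),.04),wray(c,(256,263),.04);f=wray(c,(351,126),.003),wray(c,(344,243),.003)
print(a,b,np.linalg.norm(a-b),(a+b)/2,np.degrees(np.arctan2(-(a-b)[0],(a-b)[1])))
print(f,np.linalg.norm(f[0]-f[1]),(f[0]+f[1])/2,np.degrees(np.arctan2(-(f[0]-f[1])[0],(f[0]-f[1])[1])))
E
```

```text
[0.52380293 0.33471929 0.04      ] [0.49766601 0.22804823 0.04      ] 0.10982647580922794 [0.51073447 0.28138376 0.04      ] -13.767569235150829
(array([0.60326335, 0.3134722 , 0.003     ]), array([0.57921882, 0.20587355, 0.003     ])) 0.11025248343964356 [0.59124109 0.25967288 0.003     ] -12.596643764820021
```

```bash

python3 drive.py '[[0.085,0,0,0.03,0],[0.085,0,0,0.03,0],[0.085,0,0,0.025,0],[0.085,0,0,0.0115,0],[0.04,0,0,0,0]]'
python3 -c "
from h import need
need((.5105,.2805,.02),-14)"
```

```text
time: 3.65
tool_pos: [0.5098, 0.2775, 0.024]
tool_rot: [2.477, 1.932, -0.001]
contact_force: [-0.7, -0.2, 0.9]
opening: 0.0696
grasp_force: 0.0
t 3.65 d tool [ 0.0031 -0.0001  0.004 ] turn -0.0014 pos [0.5098 0.2775 0.024 ] z [-3.e-04 -3.e-04 -1.e+00] F [-0.7 -0.2  0.9] open 0.0696 grip 0.0 q [ 0.5   0.5  -0.18  0.88 -0.    2.32]
```

```bash

python3 drive.py '[[0.03,0.003,0,0.004,0],[0.02,0,0,0,0],[0.0,0,0,0,0],[0.0,0,0,0,0],[0.0,0,0,0,0]]' 60
python3 drive.py '[[0.0,0,0,0,0],[0.0,0,0,0,0],[0.0,0,0,0,0]]'
python3 -c "
from h import need
need((.5105,.2805,.02),-14)"
```

```text
time: 4.28
tool_pos: [0.511, 0.2813, 0.0203]
tool_rot: [2.475, 1.935, 0.001]
contact_force: [-1.4, -0.5, 6.1]
opening: 0.0089
grasp_force: 59.5
time: 4.65
tool_pos: [0.511, 0.2812, 0.0203]
tool_rot: [2.475, 1.934, 0.001]
contact_force: [-0.7, -0.3, 6.0]
opening: 0.0089
grasp_force: 59.5
t 4.65 d tool [-0.0008 -0.0003  0.0003] turn 0.0003 pos [0.511  0.2812 0.0203] z [ 7.e-04  4.e-04 -1.e+00] F [-0.7 -0.3  6. ] open 0.0089 grip 59.5 q [ 0.5   0.51 -0.18  0.88  0.    2.32]
```

```bash

python3 drive.py '[[0.0,0,0,-0.01,0],[0.0,0,0,-0.02,0],[0.0,0,0,-0.03,0],[0.0,0,0,0,0]]'
python3 - <<'E'
from h import need
need((.4573,-.0705,.08),2.2)
from cell import manip, camrig
import cv2,numpy as np
c=camrig.camera('wrist');np.savez('pics/w2.npz',**c);cv2.imwrite('pics/w2.png',c['pixels'][...,::-1])
E
```

```text
time: 5.15
tool_pos: [0.512, 0.2817, 0.0823]
tool_rot: [2.475, 1.934, 0.006]
contact_force: [1.0, -0.4, -2.0]
opening: 0.0088
grasp_force: 58.7
t 5.15 d tool [-0.355   0.032   0.0015] turn -0.2824 pos [0.512  0.2817 0.0823] z [ 0.0033  0.0018 -1.    ] F [ 1.  -0.4 -2. ] open 0.0088 grip 58.7 q [ 0.5   0.45 -0.1   1.01 -0.    2.32]
```

View pics/w2.png

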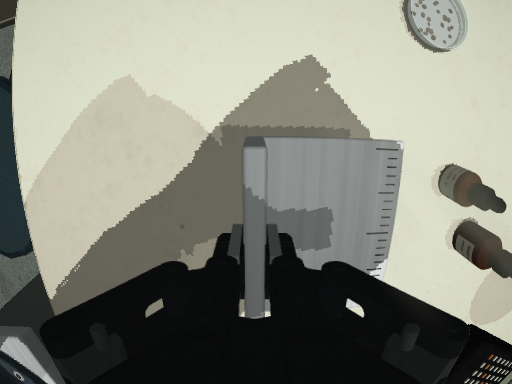

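The scale is held and hanging clear, with its upstand at (255,140–310) between the pads. Next I'll carry it across to in front of the flap.

```bash

python3 drive.py '[[0.0,-0.025,0.003,0,0],[0.0,-0.05,0.005,0,0],[0.0,-0.055,0.005,0,0],[0.0,-0.055,0.005,0,0],[0.0,-0.055,0.005,0,0]]'
python3 drive.py '[[0.0,-0.055,0.005,0,0],[0.0,-0.045,0.003,0,0],[0.0,-0.015,0.001,0,-0.14],[0.0,0,0,0,-0.1424],[0.0,0,0,0,0]]'
python3 - <<'E'
from h import need
from cell import manip, camrig
import cv2,numpy as np
for n in('wrist','top','scene'):
    c=camrig.camera(n);np.savez(f'pics/{n}3.npz',**c);cv2.imwrite(f'pics/{n}3.png',c['pixels'][...,::-1])
need((.4573,-.0705,.032),2.2)
E
```

```text
time: 5.82
tool_pos: [0.4739, 0.0409, 0.079]
tool_rot: [-2.474, -1.935, 0.002]
contact_force: [1.6, -0.4, -1.5]
opening: 0.009
grasp_force: 58.5
time: 6.45
tool_pos: [0.4553, -0.0713, 0.0791]
tool_rot: [-2.179, -2.262, 0.001]
contact_force: [0.5, -0.7, -2.9]
opening: 0.009
grasp_force: 58.6
t 6.6 d tool [0.0003 0.0016 0.0474] turn -0.0025 pos [ 0.4558 -0.0709  0.0794] z [-7.e-04  1.e-04 -1.e+00] F [-0.3  0.4 -1.4] open 0.0089 grip 58.6 q [-0.15  0.23 -0.43  0.91  0.    1.38]
```

View pics/wrist3.png

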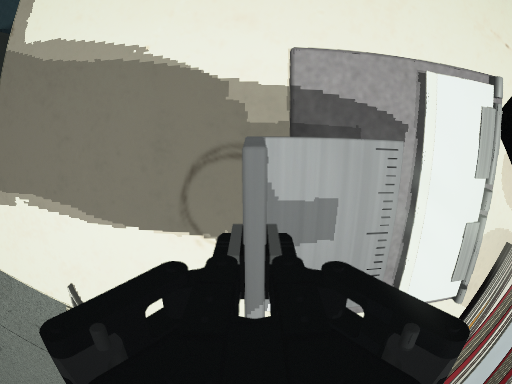

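The wrist view shows the scale in front of the flap. The scale's front-left corner is at (404,140), the lip's left end at (427,72) and its lower visible part at about (405,290). The board's front-left corner is at (291,48).

```bash
python3 - <<'E'
import numpy as np
from h import wray,ray
c=np.load('pics/wrist3.npz')
zt=.0794-.0203
f=wray(c,(404,140),zt+.003);f2=wray(c,(384,270),zt+.003);u=wray(c,(255,138),zt+.04);u2=wray(c,(256,230),zt+.04)
ang=lambda a,b:np.degrees(np.arctan2(-(a-b)[0],(a-b)[1]))
print('scale',f,f2,ang(f,f2),u,u2,ang(u,u2))
X=np.array([np.cos(np.radians(2.2)),np.sin(np.radians(2.2))]);print('front-up along',(f-u)[:2]@X)
l=wray(c,(427,72),.02);l2=wray(c,(405,290),.02);b=wray(c,(291,48),.01);print('lip',l,l2,ang(l,l2),'board fl',b)
print('expect lip left',np.array([.6012,-.065])+np.array([[X[0],-X[1]],[X[1],X[0]]])@[-.022,.1],'fl',np.array([.6012,-.065])+np.array([[X[0],-X[1]],[X[1],X[0]]])@[-.12,.11])
g=cv=__import__('cv2').cvtColor(c['pixels'],7)
# subpixel edges per row around front edge and lip
for y in (160,200,240):print(y,g[y,372:440:2].tolist())
E
```

```text
scale [ 0.53607343 -0.01367249  0.0621    ] [ 0.53831557 -0.09529058  0.0621    ] 1.5735882256797378 [ 0.45331178 -0.01413641  0.0991    ] [ 0.45519508 -0.05225549  0.0991    ] 2.828434488367531
front-up along 0.08271845466074253
lip [0.57489977 0.03465555 0.02      ] [ 0.58894509 -0.14339268  0.02      ] 4.510434683372296 board fl [0.47564876 0.0398014  0.01      ]
expect lip left [0.57537743 0.03408176] fl [0.47706579 0.04031238]
160 [157, 158, 158, 159, 165, 165, 159, 159, 157, 155, 155, 159, 157, 156, 153, 145, 150, 152, 153, 154, 141, 133, 82, 82, 82, 191, 192, 239, 239, 239, 231, 240, 240, 240]
200 [157, 158, 163, 162, 157, 159, 130, 127, 126, 126, 130, 156, 154, 144, 143, 145, 148, 148, 132, 113, 72, 71, 111, 241, 240, 239, 239, 236, 240, 240, 239, 239, 239, 239]
240 [158, 155, 155, 89, 90, 92, 95, 115, 153, 150, 147, 141, 141, 145, 141, 94, 79, 79, 78, 220, 239, 239, 238, 238, 239, 239, 239, 239, 239, 240, 240, 240, 240, 240]
```

```bash

python3 drive.py '[[0.0,0,0,0.015,0],[0.0,0,0,0.02,0],[0.0,0,0,0.008,0],[0.0,0,0,0.003,0],[0.0,0,0,0,0]]'
python3 drive.py '[[0.0,0,0,0.0015,0],[0.0,0,0,0,0]]'
python3 drive.py '[[0.0,0,0,0.001,0],[0.0,0,0,0,0]]'
python3 -c "
from h import need
need((.5233,-.068,.030),2.2)"
```

```text
time: 7.22
tool_pos: [0.4562, -0.0711, 0.0341]
tool_rot: [2.179, 2.263, 0.0]
contact_force: [0.3, 0.1, -2.2]
opening: 0.0091
grasp_force: 58.5
time: 7.48
tool_pos: [0.4562, -0.0712, 0.0326]
tool_rot: [2.178, 2.263, 0.0]
contact_force: [0.2, 0.4, -1.9]
opening: 0.0092
grasp_force: 58.5
time: 7.72
tool_pos: [0.456, -0.0712, 0.0313]
tool_rot: [2.178, 2.264, -0.0]
contact_force: [-0.6, 0.6, -1.4]
opening: 0.0089
grasp_force: 58.5
t 7.72 d tool [0.0006 0.0674 0.0013] turn -0.0001 pos [ 0.456  -0.0712  0.0313] z [-0. -0. -1.] F [-0.6  0.6 -1.4] open 0.0089 grip 58.5 q [-0.15  0.29 -0.5   0.78 -0.    1.38]
```

```bash

python3 drive.py '[[0.0,0,0,0.0005,0],[0.0,0,0.008,0,0],[0.0,0,0.01,0,0],[0.0,0,0.01,0,0],[0.0,0,0,0,0]]'
python3 - <<'E'
from h import need
from cell import manip, camrig
import cv2,numpy as np
need((.5233,-.068,.030),2.2)
o=[]
for n,(y,x) in(('scene',(140,230)),):
    c=camrig.camera(n);p=c['pixels'][y:y+90,x:x+140,::-1];o=cv2.resize(p,None,fx=5,fy=5,interpolation=cv2.INTER_CUBIC)
cv2.imwrite('pics/s4.png',o)
E
```

```text
time: 8.35
tool_pos: [0.4849, -0.0701, 0.0307]
tool_rot: [2.178, 2.264, 0.0]
contact_force: [-0.8, -0.2, -1.7]
opening: 0.0089
grasp_force: 58.6
t 8.35 d tool [0.0006 0.0384 0.0008] turn 0.0002 pos [ 0.4849 -0.0701  0.0307] z [ 4.e-04 -0.e+00 -1.e+00] F [-0.8 -0.2 -1.7] open 0.0089 grip 58.6 q [-0.14  0.34 -0.43  0.81  0.    1.39]
```

View pics/s4.png

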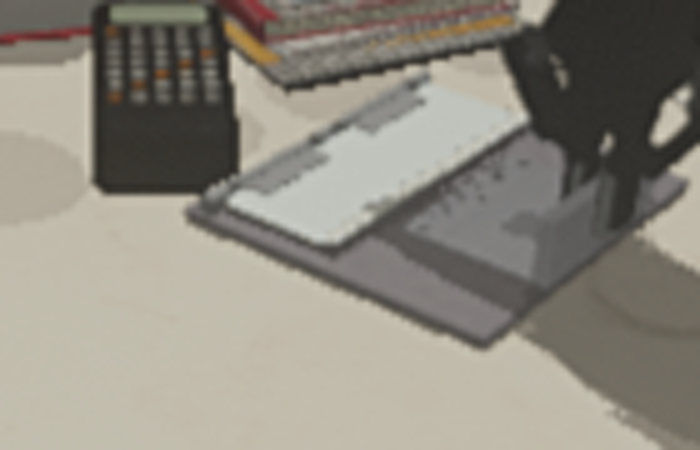

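The scale lies flat just above the board, with its front edge approaching the lip near crop position (400,220). I'll slide it in.

```bash

python3 drive.py '[[0.0,0,0.006,0,0],[0.0,0,0.006,0,0],[0.0,0,0.006,0,0],[0.0,0,0,0,0]]'
python3 drive.py '[[0.0,0,0.005,0,0],[0.0,0,0.005,0,0],[0.0,0,0,0,0]]'
python3 drive.py '[[0.0,0,0.005,0,0],[0.0,0,0.006,0,0],[0.0,0,0,0,0]]'
python3 -c "
from h import need
need((.5233,-.068,.030),2.2)"
```

```text
time: 8.9
tool_pos: [0.5025, -0.0694, 0.0308]
tool_rot: [2.178, 2.264, 0.0]
contact_force: [0.2, -0.1, -2.9]
opening: 0.0091
grasp_force: 58.6
time: 9.28
tool_pos: [0.5124, -0.069, 0.0308]
tool_rot: [2.178, 2.264, 0.0]
contact_force: [-0.4, -0.1, -2.0]
opening: 0.0089
grasp_force: 58.6
time: 9.65
tool_pos: [0.5235, -0.0686, 0.0308]
tool_rot: [2.178, 2.264, 0.0]
contact_force: [0.1, -0.3, -1.9]
opening: 0.0087
grasp_force: 58.6
t 9.65 d tool [ 0.0006 -0.0002  0.0008] turn 0.0001 pos [ 0.5235 -0.0686  0.0308] z [ 3.e-04 -0.e+00 -1.e+00] F [ 0.1 -0.3 -1.9] open 0.0087 grip 58.6 q [-0.13  0.4  -0.33  0.84  0.    1.4 ]
```

```bash

python3 drive.py '[[0.0,0,0,0.001,0],[0.0,0,0,0,0]]' 80
python3 drive.py '[[0.0,0,0,0.001,0],[0.0,0,0,0,0]]'
python3 - <<'E'
from h import need
from cell import manip, camrig
import cv2,numpy as np
need((.5233,-.068,.030),2.2)
w=camrig.camera('wrist');np.savez('pics/w5.npz',**w)
s=camrig.camera('scene')['pixels'][140:230,230:370,::-1]
cv2.imwrite('pics/f5.png',np.vstack([w['pixels'][30:300,230:512,::-1],cv2.resize(s,(282,181),interpolation=cv2.INTER_CUBIC)]))
E
```

```text
time: 9.9
tool_pos: [0.5232, -0.0686, 0.0304]
tool_rot: [2.178, 2.263, 0.001]
contact_force: [-2.8, 0.8, 7.6]
opening: 0.0092
grasp_force: 83.8
time: 10.15
tool_pos: [0.5232, -0.0686, 0.0304]
tool_rot: [2.178, 2.263, 0.002]
contact_force: [-9.0, 1.7, 29.8]
opening: 0.009
grasp_force: 86.9
t 10.15 d tool [0.0006 0.0001 0.0004] turn -0.0 pos [ 0.5232 -0.0686  0.0304] z [ 1.5e-03 -1.0e-04 -1.0e+00] F [-9.   1.7 29.8] open 0.009 grip 86.9 q [-0.13  0.4  -0.33  0.84  0.    1.4 ]
```

View pics/f5.png

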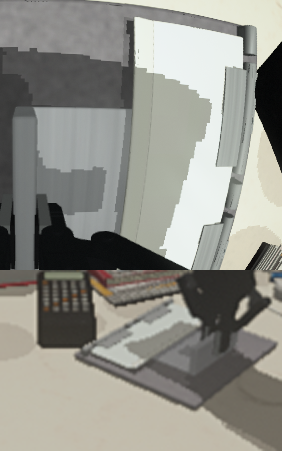

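The scale's ticked front edge is hidden under the flap, with the lip at crop (129,110) and the upstand at (25,110). The flap looks flat. A quick check of the depth follows.

```bash
python3 - <<'E'
import numpy as np
from h import wray,need
c=np.load('pics/w5.npz')
u=wray(c,(255,139),.05);l=[wray(c,p,.02) for p in((364,50),(362,110),(359,150),(353,250))]
print(u,l)
X=np.array([np.cos(.0384),np.sin(.0384)])
for p in l:print('edge past lip',.084-(p-u)[:2]@X)
need((.5233,-.068,.030),2.2)
E
```

```text
[ 0.52106923 -0.01188409  0.05      ] [array([0.57387324, 0.03370381, 0.02      ]), array([0.57431909, 0.00275454, 0.02      ]), array([ 0.57454706, -0.0177402 ,  0.02      ]), array([ 0.57932655, -0.07429757,  0.02      ])]
edge past lip 0.02948477016585898
edge past lip 0.03022740821451779
edge past lip 0.030786414266967668
edge past lip 0.02818171096548667
t 10.25 d tool [0.0006 0.0001 0.0003] turn 0.0 pos [ 0.5232 -0.0686  0.0303] z [ 1.5e-03 -1.0e-04 -1.0e+00] F [-9.2  2.2 29.8] open 0.0086 grip 86.9 q [-0.13  0.4  -0.33  0.84  0.    1.4 ]
```

The front edge is about 29 mm past the lip, level, and pressed down with about 30 N, so I'm handing in.

```bash
python3 -c "
from cell import manip, camrig
print(manip.job_done())"
```

```text
the job is handed in; nothing more can be done
None
```

The job is handed in: the scale's front edge is about 29 mm in under the middle of the flap, held level and pressed down at about 30 N, the flap looked flat in the last picture, and the arm kept clear of the bottles and dish; the judge gave no verdict.

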